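Tip the scoop out of its swing tube

TASK

The small blue scoop stands at the bottom of one of the three clear swing tubes, too deep to reach. Tip that tube forward over the catch tray until the scoop slides out and lies in the tray, then let go; leave the funnel and the stopper in their tubes.

Things in the scene. Friction and masses are not known exactly. Their poses are not given: they have to be found in the camera images.
- rack: Fixed rack: 3 clear square tubes (50 mm wide, walls 3) in a row. Origin on the counter under the middle one, z up. Tubes at y = -110, 0, 110 mm, upright from z = 50 to rim 250, between posts 166 high. Each swings on a pin along y at x = 0, z = 150: pushed (4 N) high on its -x face, its mouth tips to +x, up to a stop at 126 deg; let go, it swings back. Tray: x 50-275, y +-180, floor z 8, walls 48.
- scoop: Blue plastic scoop, 94 mm long, 30 g, standing on end in one of the three tubes, its top 90 mm below the rim. Box-shaped bowl 28 x 32 x 32 mm at the bottom, flat handle 13 mm wide pointing up. Polished: it slides out within a second or so once its tube is tipped 115 deg or more from upright. Origin: centre of the bowl's lower end; z along the handle; the bowl opens to -x.
- funnel: Small blue plastic funnel, 36 mm wide, 70 mm long, standing mouth down, spout up, in another tube. Origin: centre of its mouth, z towards the spout.
- stopper: Aluminium bottle stopper, 34 mm wide, 66 mm tall, round-headed, standing in the remaining tube. Origin: centre of its foot, z towards the head.

How it is judged:
By the outcome, as a careful person would: the job done as asked, in the order asked, and still so for the second after the job is handed in, with the robot touching nothing.
It also fails if it takes over 42 s, if anything falls off the work surface, if the arm or the gripper's body presses on something with over 40 N, if the wrist force passes 120 N, or if a joint passes its speed limit or range.

ROBOT

A 6-joint arm with a two-finger parallel gripper is mounted at the origin on the work surface. World frame = base frame: x ahead of the robot, y to its left, z up, the work surface at z = 0. Lengths are in m, angles in rad, forces in N, time in s.
With the tool pointing down it reaches from about 0.25 to 0.725 m from the base axis. Payload 4 kg.
Tool frame: the origin (TCP) lies on the centre line of the jaws, within the pads' length; the fingertips stand 22 mm ahead of it and the grasp point (between the pads) lies 3 mm ahead of it; z points along the fingers, y is the line along which they close (so a half turn about z gives the same grasp; the last joint's range is limited). The gripper opens to 85 mm and grips with 20 to 120 N. Pads are 22 mm wide; open, the fingers measure 114 mm over their backs; the gripper's body (76 mm by 85 mm) begins 54 mm behind the grasp point. The pads swing forward as they close: fully open they stand 13 mm farther back than shut.
Start: joints at [1.1, 0.241, 0.005, 1.335, 0, 1.571], TCP at [0.227, 0.446, 0.229] pointing down, gripper open.
Joint ranges: [-2.72, 2.72], [-1.05, 1.87], [-1.09, 1.28], [-1.99, 2.15], [-1.42, 1.44], [-3.14, 3.14]. Speed limits (rad/s): [2.79, 2.79, 3.14, 3.14, 3.14, 3.14].

INTERFACE

Orientations are given as a unit quaternion [x, y, z, w].
In Python, from workcell import bot gives the robot as it stands.
- The arm moves only by the shell command python3 -m inch 'ROWS'. ROWS is JSON, one flat list of numbers, 7 for each row, row after row: the shift along the world's x, y, z in mm, then the turn, a rotation vector about the world's x, y, z in rad, then the opening in per cent of the stroke, from 0 (shut) to 100 (fully open). A call has 1 to 8 rows; each row is the pose to reach, as a shift and turn from the pose commanded when the call began; what a row does not reach only later rows make up. A row lasts 1/12 s, in which the tool goes at most 41.7 mm and 7.16 degrees, less where a joint would pass 70% of its speed; a pose out of reach is approached as far as the arm can. A call with a gripper value outside its range is refused whole. The fingers move at their own pace and stop on an object; the grip force is fixed at half the most. Time passes only in rows, so rows that repeat a pose let the fingers close. It gives the time, the measured TCP pose, the force, the opening and the grip force at its end, in the units of the state.
- bot.get_obs(): the state, without advancing time (a new reading comes with each control period).
- bot.camera(name): name is "scene" or "side" or "wrist"; returns the picture (384x512x3 uint8, blue, green, red); there is no depth.
- bot.camera_info(name): a dict with "intrinsics" (3x3 intrinsics, pixels), "distortion" ([k1, k2, p1, p2, k3] as OpenCV has them; the pictures are not rectified), "camera_from_world" (4x4, takes a point from world to camera coordinates); the wrist camera has in their place "hand_eye" (4x4, takes a point from camera to tool coordinates, whose origin is the TCP and whose axes are the flange's). Camera axes: x right, y down, z forward; pixel columns grow to the right and rows downward; lengths in m; the calibration is good to about 2 mm. A picture is of the moment at which its call begins: read the wrist's pose just before it. camera_info takes no time and is no camera call.
- bot.job_done(): hands the job in; it is judged then, once.
Trained networks look in the newest picture that a camera, given by its name, has taken for a name from the list of things; names that differ only in an ending like _2 or _b are one class to them, and where a whole thing is asked for, a point or a joint stands for the part that bears it (a point fixed in the world has none). Each returns a list of dicts, best first, with "confidence" (0 to 1); they miss things now and then, are a little off and sometimes report something else, mostly with a low value. They report only what shows in the picture. A call takes as long as a camera call.
- bot.silhouettes(camera, target): "mask" (384x512 bool, what is visible of it) and "uv" ([column, row] in pixels, amid what is visible of it).
- bot.spot_point(camera, target): "uv" ([column, row] in pixels: a listed point, or the origin of a listed thing).
The state is a dict: "clock": time; "joint_pos": joint angles; "joint_vel": joint speeds; "tau": joint torques, N m; "eef_pos": TCP position; "tool_rot": TCP orientation; "ft_force": force on the tool from outside, world axes, zero at the start; "ft_torque": the same for the moment, N m; "grip_width": finger opening in m; "grasp_force": force on a finger pad.
Only numpy, scipy, OpenCV 4.12 (cv2) and the standard library are available. Lean on these libraries where they do the work, as an engineer would, in place of code of your own. Each camera call takes 0.05 s, during which the arm holds its last target. There are 200 camera calls.

## Working session

There is one attempt and no reset: what is moved stays moved. The work goes in short steps, Python scripts to look and compute and a shell command to move; the robot and the scene stay as the last step left them, time stands still between calls to the robot, and variables do not carry over. Pictures are saved under pics/ and viewed, at most 13 in all, crops included, and the job is handed in when it is done.

```bash
mkdir -p pics; ls
python3 - <<'E'
from workcell import bot
import cv2,numpy as np
o=bot.get_obs();print(o)
for c in("scene","side"):
    im=bot.camera(c);cv2.imwrite(f"pics/{c}0.png",im)
    i=bot.camera_info(c);print(c,np.round(i["intrinsics"],1).tolist(),np.round(i["distortion"],3),np.round(i["camera_from_world"],4).tolist())
    for t in("rack","scoop","funnel","stopper"):
        print(t,[(np.round(d["uv"]),round(d["confidence"],2)) for d in bot.silhouettes(c,t)],[(np.round(d["uv"],1),round(d["confidence"],2)) for d in bot.spot_point(c,t)])
E
```

```text
pics
{'clock': 0.0, 'joint_pos': array([1.10000344e+00, 2.41420928e-01, 3.74991617e-03, 1.33518744e+00,
       2.92601619e-05, 1.57081687e+00]), 'joint_vel': array([ 0.00032698,  0.00064468,  0.00049237, -0.00150487,  0.00051085,
        0.00281076]), 'tau': array([ 9.72282869e-04, -3.72318578e+01,  2.52405757e+01,  1.68746762e-02,
        6.55311078e-05,  6.05876053e-06]), 'eef_pos': array([0.22650721, 0.44505577, 0.22781878]), 'tool_rot': array([ 2.33238389e-01,  9.72419041e-01, -9.99218417e-04, -2.54689548e-04]), 'ft_force': array([-0.25410104, -0.08182491, -0.02123022]), 'ft_torque': array([-0.04237888, -0.00890877,  0.0074786 ]), 'grasp_force': 0.0, 'grip_width': 0.08541675809531885}
scene [[463.9, 0.0, 249.4], [0.0, 463.9, 195.4], [0.0, 0.0, 1.0]] [-0.08  0.    0.    0.    0.  ] [[-0.2438, 0.9698, -0.0037, 0.1069], [0.6626, 0.1638, -0.7309, -0.3192], [-0.7082, -0.1807, -0.6825, 1.1327], [0.0, 0.0, 0.0, 1.0]]
rack [(array([187., 245.]), 0.66)] [(array([203.3, 205.8]), 0.96)]
scoop [] []
funnel [] [(array([201.6, 209.2]), 0.38)]
stopper [] []
side [[477.5, 0.0, 254.4], [0.0, 477.5, 191.4], [0.0, 0.0, 1.0]] [-0.205  0.     0.     0.     0.   ] [[-0.2296, -0.9733, -0.0051, 0.1487], [-0.5922, 0.1439, -0.7928, 0.3663], [0.7724, -0.179, -0.6094, 0.2695], [0.0, 0.0, 0.0, 1.0]]
rack [(array([304., 168.]), 0.77)] [(array([313.9, 225.2]), 0.75)]
scoop [] []
funnel [] []
stopper [] []
```

View pics/scene0.png

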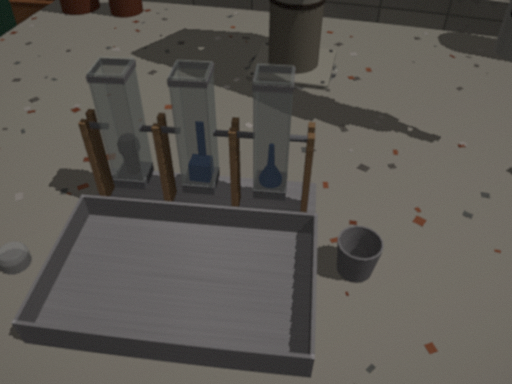

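View pics/side0.png

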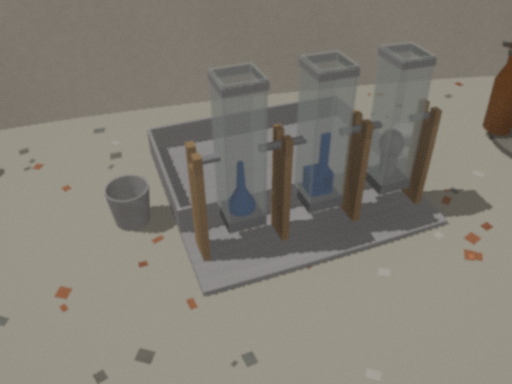

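The scoop (box bowl) is in the middle tube: scene (200,165), side (318,178). The funnel is in the +y tube: scene (270,175). The stopper is in the −y tube: scene (128,150). Next I fit the rack pose from the rim centres and tray corners.

```bash
cat > h.py <<'E'
from workcell import bot
import cv2,numpy as np
from scipy.optimize import least_squares
def proj(c,P):
    i=bot.camera_info(c);T=np.array(i["camera_from_world"])
    return cv2.projectPoints(np.float64(P),cv2.Rodrigues(T[:3,:3])[0],T[:3,3],np.array(i["intrinsics"]),np.array(i["distortion"]))[0][:,0]
def rw(p,L):
    c,s=np.cos(p[2]),np.sin(p[2]);return np.float64(L)@np.array([[c,s,0],[-s,c,0],[0,0,1]])+[p[0],p[1],0]
E
python3 - <<'E'
from h import *
rim=[[0,-.11,.25],[0,0,.25],[0,.11,.25]]
tray=[[.05,-.18,.048],[.05,.18,.048],[.275,.18,.048],[.275,-.18,.048]]
obs={"scene":(rim+tray,[[116,70],[193,72],[274,75],[84,200],[316,208],[315,352],[40,338]]),"side":(rim,[[238,79],[328,65],[405,55]])}
f=lambda p:np.concatenate([(proj(c,rw(p,L))-np.array(u)).ravel() for c,(L,u) in obs.items()])
r=least_squares(f,[.45,0,0],loss="soft_l1",f_scale=2);p=r.x;print(p,np.round(f(p).reshape(-1,2),1).tolist())
for c in("scene","side"):
    im=cv2.imread(f"pics/{c}0.png")
    for y in(-.11,0,.11):
        for z in(.05,.25):
            q=proj(c,rw(p,[[a,y+b,z] for a,b in((-.025,-.025),(.025,-.025),(.025,.025),(-.025,.025))]))
            cv2.polylines(im,[np.int32(q.round())],True,(0,255,0),1)
    cv2.polylines(im,[np.int32(proj(c,rw(p,tray)).round())],True,(0,0,255),1)
    cv2.imwrite(f"pics/{c}1.png",im)
a=cv2.imread("pics/scene1.png");b=cv2.imread("pics/side1.png")
cv2.imwrite("pics/both1.png",np.hstack([a[30:380,20:400],b[30:380,130:512]]))
E
```

```text
[ 0.52427277 -0.05577619  0.17829731] [[-6.7, -1.7], [-1.8, -2.1], [1.6, -2.7], [-1.2, 2.0], [0.9, 4.7], [8.7, -1.2], [-16.0, -7.9], [163.6, -31.0], [-2.2, -5.7], [-169.2, 19.7]]
```

View pics/both1.png

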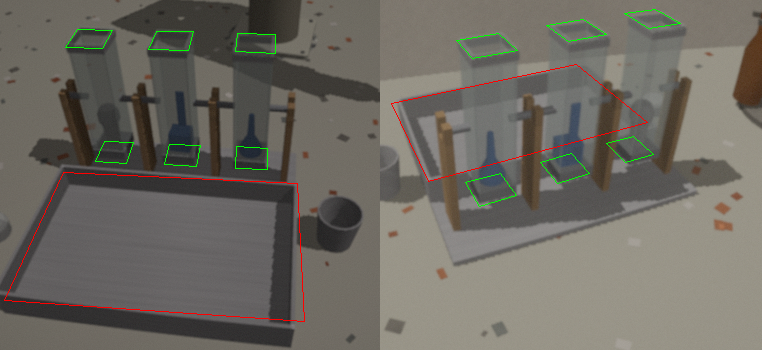

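The side order was reversed and the tray's near corners were taken loosely, so I refit.

Run:
```python
from h import *
rim=[[0,-.11,.25],[0,0,.25],[0,.11,.25]]
tray=[[.05,-.18,.048],[.05,.18,.048],[.275,.18,.048],[.275,-.18,.048]]
obs={"scene":(rim+tray,[[116,70],[193,72],[274,76],[84,200],[316,208],[315,347],[38,333]]),"side":(rim[::-1],[[238,79],[328,65],[405,55]])}
f=lambda p:np.concatenate([(proj(c,rw(p,L))-np.array(u)).ravel() for c,(L,u) in obs.items()])
r=least_squares(f,[.45,0,0],loss="soft_l1",f_scale=2);p=r.x;print(p,np.round(f(p).reshape(-1,2),1).tolist())
c,s=np.cos(p[2]),np.sin(p[2])
for x in(-.06,-.025,0,.1): print(x,rw(p,[[x,0,.235]]).round(4))
for c in("scene","side"):
    im=cv2.imread(f"pics/{c}0.png")
    for y in(-.11,0,.11):
        for z in(.05,.25):
            q=proj(c,rw(p,[[a,y+b,z] for a,b in((-.025,-.025),(.025,-.025),(.025,.025),(-.025,.025))]))
            cv2.polylines(im,[np.int32(q.round())],True,(0,255,0),1)
    cv2.polylines(im,[np.int32(proj(c,rw(p,tray)).round())],True,(0,0,255),1)
    cv2.imwrite(f"pics/{c}1.png",im)
a=cv2.imread("pics/scene1.png");b=cv2.imread("pics/side1.png")
cv2.imwrite("pics/both2.png",np.hstack([a[30:380,20:400],b[30:380,130:512]]))
```

```text
[ 0.51892714 -0.05644237  0.18314892] [[-5.4, -3.4], [-1.0, -4.0], [1.9, -5.9], [0.1, -0.0], [1.1, 1.8], [9.9, -1.0], [-11.3, -6.0], [-0.3, -2.2], [0.0, -4.0], [-1.1, -5.7]]
-0.06 [[ 0.4599 -0.0674  0.235 ]]
-0.025 [[ 0.4943 -0.061   0.235 ]]
0 [[ 0.5189 -0.0564  0.235 ]]
0.1 [[ 0.6173 -0.0382  0.235 ]]
```

View pics/both2.png

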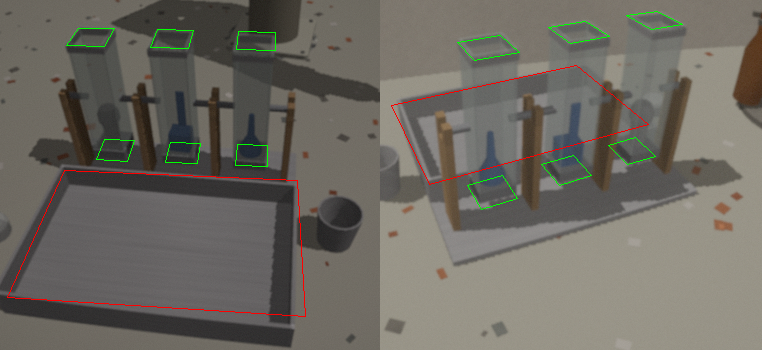

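Pose is good enough: rack at about (0.519, −0.056), yaw about 0.18. Now moving behind the middle tube with the gripper shut.

```bash
python3 -m inch '[0,0,60,0,0,0,0, 120,-100,80,0,0,0.2,0, 223,-514,90,0,0,0.654,0, 223,-514,90,0,0,0.654,0, 223,-514,90,0,0,0.654,0, 223,-514,90,0,0,0.654,0, 223,-514,90,0,0,0.654,0, 223,-514,90,0,0,0.654,0]'
```

```text
clock: 1.57
eef_pos: [0.3405, 0.2074, 0.2968]
tool_rot: [-0.094, 0.996, 0.0, 0.0]
ft_force: [1.3, 0.0, 0.9]
grip_width: 0.0001
grasp_force: 0.0
```

```bash
python3 -m inch '[110,-276,5,0,0,0,0, 110,-276,5,0,0,0,0, 110,-276,5,0,0,0,0, 110,-276,5,0,0,0,0, 110,-276,5,0,0,0,0, 110,-276,5,0,0,0,0, 110,-276,5,0,0,0,0, 110,-276,5,0,0,0,0]'
python3 - <<'E'
from h import *
o=bot.get_obs();print(o["eef_pos"].round(4),o["tool_rot"].round(3))
w=bot.camera("wrist")
ims=[bot.camera(c) for c in("scene","side")]
cv2.imwrite("pics/m3.png",cv2.resize(np.vstack([np.hstack([w,ims[0]]),np.hstack([ims[1],ims[1]*0])]),(800,600)))
i=bot.camera_info("wrist");print(np.round(i["hand_eye"],3).tolist(),np.round(i["intrinsics"],0).tolist())
E
```

```text
clock: 2.23
eef_pos: [0.4521, -0.0727, 0.3012]
tool_rot: [-0.088, 0.996, -0.001, 0.0]
ft_force: [-1.0, 0.9, 0.2]
grip_width: -0.0001
grasp_force: 0.0
[ 0.4521 -0.0727  0.3012] [-0.088  0.996 -0.001  0.   ]
[[0.0, -0.952, -0.307, 0.079], [1.0, 0.0, 0.001, 0.001], [-0.0, -0.307, 0.952, -0.145], [0.0, 0.0, 0.0, 1.0]] [[267.0, 0.0, 262.0], [0.0, 267.0, 186.0], [0.0, 0.0, 1.0]]
```

View pics/m3.png

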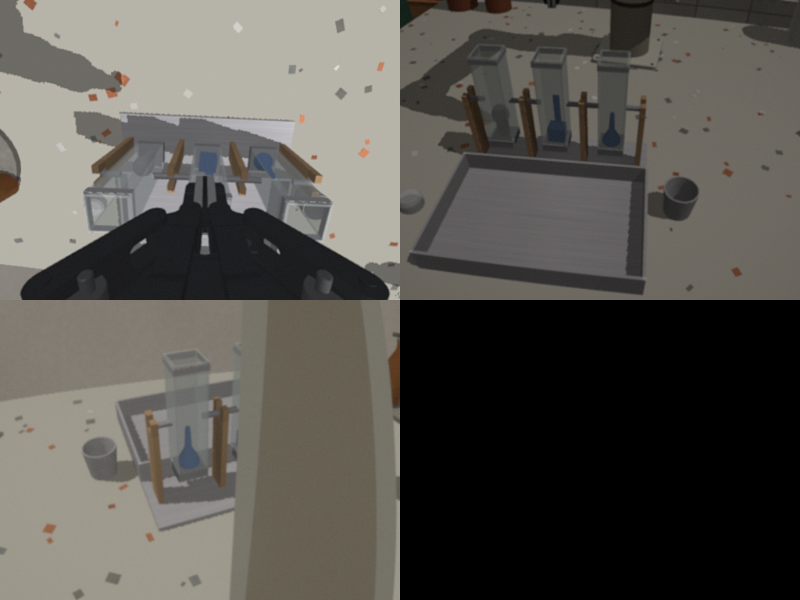

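Wrist view: the fingers, mosaic (205,190), are centred behind the middle tube. The outer rims are at (87,190)–(86,232) and (327,199)–(329,238). I refit, adding these points and a free rim height.

Run:
```python
from h import *
from scipy.spatial.transform import Rotation as R
o=bot.get_obs();i=bot.camera_info("wrist")
T=np.eye(4);T[:3,:3]=R.from_quat(o["tool_rot"]).as_matrix();T[:3,3]=o["eef_pos"]
W=np.linalg.inv(T@np.array(i["hand_eye"]))
def pw(P): return cv2.projectPoints(np.float64(P),cv2.Rodrigues(W[:3,:3])[0],W[:3,3],np.array(i["intrinsics"]),np.array(i["distortion"]))[0][:,0]
k=np.array([1.28,1.28])
wo=np.array([[87,190],[86,232],[327,199],[329,238]])*k
def f(p):
    z=.25+p[3]; wl=[[-.025,-.135,z],[.025,-.135,z],[-.025,.135,z],[.025,.135,z]]
    rim=[[0,-.11,z],[0,0,z],[0,.11,z]]
    return np.concatenate([(pw(rw(p,wl))-wo).ravel(),(proj("scene",rw(p,rim))-[[116,70],[193,72],[274,76]]).ravel(),(proj("side",rw(p,rim[::-1]))-[[238,79],[328,65],[405,55]]).ravel()])
for fix in(0,1):
    g=(lambda q:f([*q,0])) if fix else f
    r=least_squares(g,[.52,-.056,.15,0][:4-fix],loss="soft_l1",f_scale=2);print(r.x.round(4),np.round(g(r.x).reshape(-1,2),1).tolist())
```

```text
[ 0.5178 -0.0548  0.1436 -0.005 ] [[-7.9, 2.3], [1.1, -2.6], [-0.0, 1.1], [-14.2, -1.3], [-2.2, -1.9], [0.8, -0.8], [3.1, -1.1], [-3.0, 1.2], [-1.3, 0.6], [-0.3, -0.2]]
[ 0.5143 -0.0538  0.1489] [[-10.1, 2.8], [-0.5, -1.0], [6.0, 0.3], [-8.6, -0.8], [-1.2, -6.1], [2.1, -5.4], [4.5, -5.9], [-3.3, -1.6], [-0.8, -2.3], [0.6, -3.1]]
```

```bash
python3 -m inch '[14,11,-25,0,0,-0.03,0, 14,11,-49,0,0,-0.03,0, 14,11,-49,0,0,-0.03,0, 14,11,-49,0,0,-0.03,0]'; python3 -c "
from h import *
for i in range(2):
  o=bot.get_obs();print(o['eef_pos'].round(4),o['tool_rot'].round(4),o['ft_force'].round(1)); bot.camera('wrist')"
```

```text
clock: 2.72
eef_pos: [0.4628, -0.0545, 0.2519]
tool_rot: [-0.078, 0.997, 0.0, -0.002]
ft_force: [0.1, 0.4, 0.4]
grip_width: -0.0002
grasp_force: 0.0
[ 0.4628 -0.0545  0.2519] [-7.80e-02  9.97e-01  4.00e-04 -1.70e-03] [0.1 0.4 0.4]
[ 0.4638 -0.0549  0.2533] [-7.77e-02  9.97e-01  1.00e-04 -2.00e-04] [ 0.6 -0.2  1.1]
```

```bash
python3 -m inch '[8,-5,0,0,0,0,0, 16,-4,0,0,0,0,0, 27,-3,2,0,0,0,0, 38,-1,3,0,0,0,0, 48,0,3,0,0,0,0, 59,2,2,0,0,0,0, 70,3,-2,0,0,0,0, 80,5,-6,0,0,0,0]'
python3 - <<'E'
from h import *
s=bot.camera("scene");cv2.imwrite("pics/s4.png",np.hstack([s[:300,60:400],bot.camera("side")[:300,150:]]))
o=bot.get_obs();print(o["eef_pos"].round(4),o["ft_force"].round(1))
E
```

```text
clock: 3.48
eef_pos: [0.5461, -0.0515, 0.247]
tool_rot: [-0.076, 0.997, -0.0, 0.001]
ft_force: [-4.2, -2.2, 15.5]
grip_width: -0.0001
grasp_force: 8.8
[ 0.5472 -0.0512  0.2466] [ 1.6 -0.8  4.8]
```

View pics/s4.png

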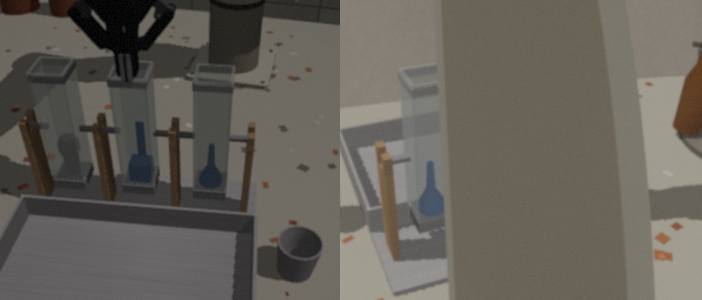

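Run:
```python
from h import *
a=bot.camera("scene")[0:210,100:320];w=bot.camera("wrist")
cv2.imwrite("pics/s5.png",np.hstack([cv2.resize(a,None,fx=2,fy=2,interpolation=3),cv2.resize(w[160:370,180:360],None,fx=2,fy=2)]))
```

```text
(no output)
```

View pics/s5.png

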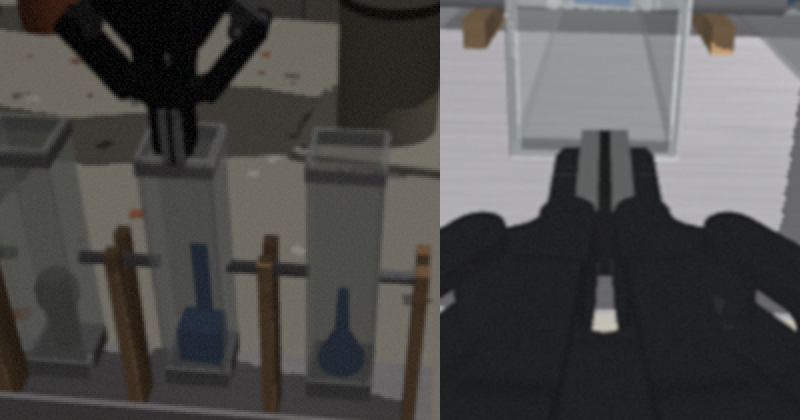

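The fingers are inside the middle tube's mouth (scene px (186,82)). They slid over the rim, because the shut tips reach only about 8 mm past the TCP. I'll lift out, go back and push lower.

```bash
python3 -m inch '[0,0,20,0,0,0,0, 0,0,40,0,0,0,0, -20,-3,45,0,0,0,0, -55,-8,45,0,0,0,0, -85,-12,40,0,0,0,0, -85,-14,10,0,0,0,0, -85,-14,-14,0,0,0,0, -85,-14,-14,0,0,0,0]'
python3 -c "
from h import *
bot.camera('scene');bot.camera('wrist');o=bot.get_obs();print(o['eef_pos'].round(4),o['ft_force'].round(1))"
```

```text
clock: 4.35
eef_pos: [0.455, -0.0648, 0.2283]
tool_rot: [-0.076, 0.997, 0.001, -0.005]
ft_force: [-0.6, 0.2, -0.2]
grip_width: -0.0002
grasp_force: 0.0
[ 0.4582 -0.0651  0.2323] [1.  0.6 0.1]
```

```bash
python3 -m inch '[11,5,0,0,0,0,0, 22,6,0,0,0,0,0, 32,7,1,0,0,0,0, 42,9,2,0,0,0,0, 52,10,2,0,0,0,0, 63,12,1,0,0,0,0, 72,13,-2,0,0,0,0, 81,14,-5,0,0,0,0]'
python3 - <<'E'
from h import *
s=bot.camera("scene");w=bot.camera("wrist")
cv2.imwrite("pics/s6.png",np.hstack([cv2.resize(s[0:250,80:330],None,fx=1.6,fy=1.6),cv2.resize(w[130:380,130:380],None,fx=1.6,fy=1.6)]))
o=bot.get_obs();print(o["eef_pos"].round(4),o["ft_force"].round(1))
E
```

```text
clock: 5.12
eef_pos: [0.5424, -0.0508, 0.2289]
tool_rot: [-0.077, 0.997, -0.0, 0.001]
ft_force: [-2.5, -0.6, 4.8]
grip_width: 0.0001
grasp_force: 1.7
[ 0.5421 -0.0508  0.2274] [-1.2 -0.2  2.5]
```

View pics/s6.png

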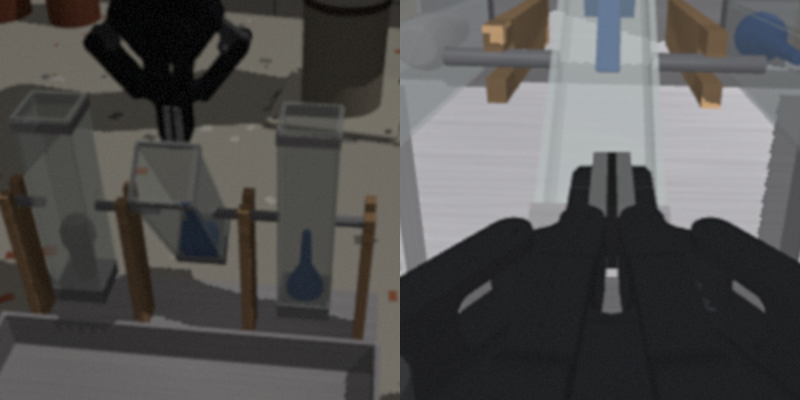

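The middle tube is now tipped about 45° with the fingers on its −x face. I'll continue.

```bash
python3 -m inch '[7,1,-5,0,0,0,0, 15,2,-10,0,0,0,0, 22,3,-18,0,0,0,0, 28,4,-26,0,0,0,0, 36,5,-35,0,0,0,0, 43,6,-44,0,0,0,0, 52,8,-54,0,0,0,0, 60,9,-64,0,0,0,0]'
python3 - <<'E'
from h import *
s=bot.camera("scene");w=bot.camera("wrist")
cv2.imwrite("pics/s7.png",np.hstack([cv2.resize(s[0:250,80:330],None,fx=1.6,fy=1.6),cv2.resize(w[130:380,130:380],None,fx=1.6,fy=1.6)]))
o=bot.get_obs();print(o["eef_pos"].round(4),o["ft_force"].round(1))
E
```

```text
clock: 5.88
eef_pos: [0.6011, -0.042, 0.1628]
tool_rot: [-0.076, 0.997, 0.0, 0.0]
ft_force: [-1.1, -0.4, 4.6]
grip_width: 0.0002
grasp_force: 2.3
[ 0.6016 -0.0417  0.1612] [1.3 0.2 4. ]
```

View pics/s7.png

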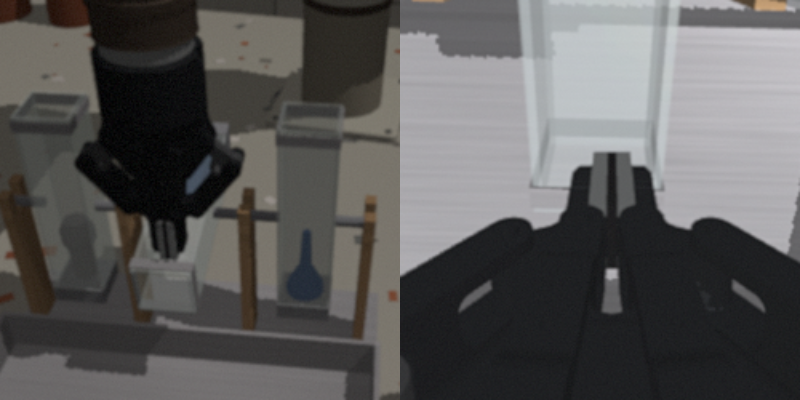

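```bash
python3 -m inch '[0,0,-4,0,0,0,0, -1,0,-8,0,0,0,0, -1,0,-12,0,0,0,0, -2,0,-15,0,0,0,0, -2,0,-18,0,0,0,0, -3,0,-20,0,0,0,0, -3,0,-20,0,0,0,0, -3,0,-20,0,0,0,0]'
python3 -m inch '[0,0,0,0,0,0,0, 0,0,0,0,0,0,0, 0,0,0,0,0,0,0, 0,0,0,0,0,0,0, 0,0,0,0,0,0,0, 0,0,0,0,0,0,0, 0,0,0,0,0,0,0, 0,0,0,0,0,0,0]'
python3 - <<'E'
from h import *
s=bot.camera("scene");
for d in bot.silhouettes("scene","scoop"): print(d["uv"],d["confidence"])
w=bot.camera("wrist")
cv2.imwrite("pics/s8.png",np.hstack([cv2.resize(s[60:384,20:340],(400,405)),cv2.resize(w,(400,405))]))
o=bot.get_obs();print(o["eef_pos"].round(4),o["ft_force"].round(1))
E
```

```text
clock: 6.65
eef_pos: [0.5979, -0.0422, 0.1438]
tool_rot: [-0.077, 0.997, -0.0, 0.001]
ft_force: [4.0, 1.1, 3.2]
grip_width: -0.0005
grasp_force: 2.6
clock: 7.32
eef_pos: [0.5975, -0.0422, 0.1436]
tool_rot: [-0.077, 0.997, -0.0, 0.0]
ft_force: [5.3, 0.5, 4.3]
grip_width: -0.0
grasp_force: 2.7
[177.0, 278.4] 0.68
[ 0.5974 -0.0422  0.1436] [ 4.1 -0.   3.2]
```

View pics/s8.png

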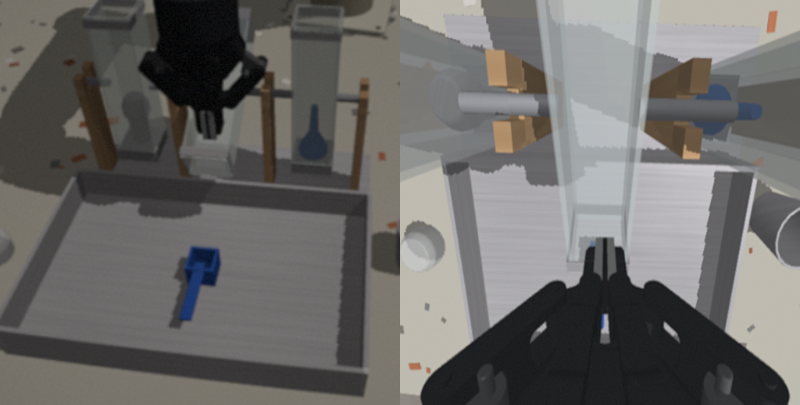

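The scoop lies in the tray (scene px (177,278)). The funnel and stopper are still in their tubes. I'll back off along the same path so the tube swings back gently.

```bash
python3 -m inch '[3,0,10,0,0,0,0, 4,0,20,0,0,0,0, -5,-1,32,0,0,0,0, -14,-3,42,0,0,0,0, -27,-5,58,0,0,0,0, -40,-7,74,0,0,0,0, -48,-8,80,0,0,0,0, -55,-9,84,0,0,0,0]'
python3 -m inch '[-9,-1,3,0,0,0,0, -18,-2,6,0,0,0,0, -29,-4,8,0,0,0,0, -40,-6,7,0,0,0,0, -50,-7,5,0,0,0,0, -60,-8,5,0,0,0,0, -75,-10,5,0,0,0,0, -95,-14,5,0,0,0,0]'
python3 -m inch '[-10,0,20,0,0,0,0, -20,0,50,0,0,0,0, -20,0,80,0,0,0,0, -40,0,80,0,0,0,0, -40,0,80,0,0,0,0, -40,0,80,0,0,0,0, -40,0,80,0,0,0,0, -40,0,80,0,0,0,0]'
python3 - <<'E'
from h import *
s=bot.camera("scene");a=bot.camera("side")
cv2.imwrite("pics/s9.png",np.hstack([cv2.resize(s,(400,300)),cv2.resize(a,(400,300))]))
o=bot.get_obs();print(o["eef_pos"].round(4),o["ft_force"].round(1))
E
```

```text
clock: 8.13
eef_pos: [0.5403, -0.0515, 0.2286]
tool_rot: [-0.076, 0.997, -0.0, -0.0]
ft_force: [-1.8, 0.4, 0.7]
grip_width: 0.0002
grasp_force: 0.7
clock: 8.8
eef_pos: [0.4468, -0.0651, 0.2319]
tool_rot: [-0.077, 0.997, 0.0, -0.0]
ft_force: [0.3, -0.6, -0.3]
grip_width: 0.0001
grasp_force: 0.0
clock: 9.47
eef_pos: [0.4072, -0.0651, 0.3114]
tool_rot: [-0.077, 0.997, 0.0, -0.001]
ft_force: [0.4, -0.8, 0.2]
grip_width: 0.0
grasp_force: 0.0
[ 0.4073 -0.0651  0.3115] [ 0.2  0.4 -0.4]
```

View pics/s9.png

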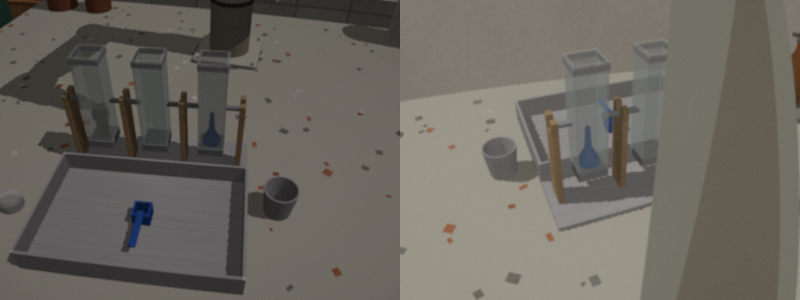

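The scoop is in the tray at (140,220). All three tubes are upright, with the funnel (210,135) and the stopper (100,115) in place, and the arm is clear.

```bash
python3 -c "
from workcell import bot
print(bot.job_done())"
```

```text
the job is handed in; nothing more can be done
None
```

The scoop slid out of the middle tube and lies in the catch tray, that tube is upright again, the funnel and stopper are still in theirs, and the job was handed in at about 9.6 s; on my first push the fingers slipped over the rim into that tube's mouth (about 15 N), so I pulled out and pushed lower.

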